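# Pack the on-call tray

## Task

Pack the on-call tray, the grey one on the cabinet: lay the white earbud case flat and squarely in the middle of the blue seat, its length running from end wall to end wall, and stand the torch upright in the middle of the tall yellow cup and the fresh red-and-white battery upright in the middle of the small red cup. Leave the look-alikes, the blue used battery and the glue stick, standing where they are.

Things in the scene. Friction and masses are not known exactly. Their poses are not given: they have to be found in the camera images.
- earbud_case: the earbud case: a white, smoothly rounded pebble-like box lying flat, about 44 wide x 56 long x 22 high (sizes in mm throughout), about 50 g. Origin at the middle of its underside; x runs across its 44 width, y along its length, z up. Pinch it across the width, low down: it is widest 13 above its underside.
- torch: the small torch: a dark grey upright cylinder, 29 in diameter (barrel 25 to 29), 100 high, about 110 g, standing on its lens. Origin at the centre of its underside, z up along it.
- battery: the fresh battery: red and white, upright, 15 in diameter x 50 high, about 23 g. Origin at the centre of its underside, z up along it.
- flat_battery: look-alike, to be left: a used battery of the same size as the fresh one (15 in diameter x 50 high) but blue with a black top, upright and loose. Origin at the centre of its underside, z up along it.
- glue: look-alike, to be left: a glue stick, white with a green cap and green foot, 27 in diameter x 90 high, upright and loose. Origin at the centre of its underside, z up along it.
- case_seat: the blue flat seat in the tray: floor 4 thick; walls at its two ends (+-y), 68 apart inside, with short corner tabs, 12 above its origin; sides (+-x) open, 62 between tabs. Fixed. Origin: centre of its underside, on the tray's floor, z up. The 3 holders stand in a row along y, 80 apart, in any order, in a fixed grey tray (104 x 250, floor 6, rim 8 above the cabinet top), turned with it.
- torch_cup: the tall yellow cup in the tray: round, open at the top, inside 46 in diameter, wall 4, floor 4 thick, rim 45 above its origin. Fixed. Origin: centre of its underside, on the tray's floor, z up. The tray stands to the right of a fixed black speaker (x from 530, y -105 to 20, 270 high); the loose things stand before it and to its left.
- battery_cup: the small low red cup in the tray: round, open at the top, inside 29 in diameter, wall 4, floor 4 thick, rim 20 above its origin. Fixed. Origin: centre of its underside, on the tray's floor, z up. Mind a floor lamp's pole, solid at x 267, y 273, heights 430 to 720: fold the arm back to swing past it.
Mind the look-alikes: they are no part of the job. Of the things that look like the earbud_case, take the one that is farthest to the robot's right at the start.

How it is judged (in metres and radians):
At the end, for the whole second after the job is handed in: The earbud case lies flat on the blue seat, within 12 mm of its middle each way and 0.25 rad of its length; torch and battery stand on their cups' floors, within 12 mm of the axis and 0.12 rad of upright; all at rest. Glue stick and blue battery upright, within 20 mm of their starts (x of earbud_case in the frame of case_seat between -0.012 and 0.012 m and y of earbud_case in the frame of case_seat between -0.012 and 0.012 m and z of earbud_case in the frame of case_seat below 0.008 m and angle between the y axis of earbud_case and the y axis of case_seat, either way round below 0.25 rad and angle between earbud_case's own z axis and vertical below 0.1 rad and linear speed of each of earbud_case, torch, battery below 0.02 m/s and horizontal distance between torch and torch_cup below 0.012 m and z of torch in the frame of torch_cup below 0.008 m and angle between each of torch, battery's own z axis and vertical below 0.12 rad and horizontal distance between battery and battery_cup below 0.012 m and z of battery in the frame of battery_cup below 0.008 m and distance of each of glue, flat_battery from where it was at the start of the episode below 0.02 m and angle between each of glue, flat_battery's own z axis and vertical below 0.15 rad); the robot touches nothing.
It fails at once if the glue stick is shifted from its place or knocked over (distance of glue from where it was at the start of the episode above 0.02 m or angle between glue's own z axis and vertical above 0.3 rad).
It fails at once if the blue used battery is shifted from its place or knocked over (distance of flat_battery from where it was at the start of the episode above 0.02 m or angle between flat_battery's own z axis and vertical above 0.3 rad).
It also fails if it takes over 102 s, if anything falls off the work surface, if the arm or the gripper's body presses on something with over 40 N, if the wrist force passes 120 N, or if a joint passes its speed limit or range.

## Robot

A 6-joint arm with a two-finger parallel gripper is mounted at the origin on a cart in front of the work surface, level with it; the furniture and walls round the work are solid. World frame = base frame: x ahead of the robot, y to its left, z up, the work surface at z = 0. Lengths are in mm, angles in rad, forces in N, time in s.
With the tool pointing down it reaches from about 325 to 1000 mm from the base axis. Payload 5.1 kg.
Tool frame: the origin (TCP) lies at the very end of the fingers, on their centre line; the grasp point (between the pads) lies 19 mm behind it (arm.tcp_to_grasp is the distance from the TCP to the grasp point, in mm); z points along the fingers, y is the line along which they close (so a half turn about z gives the same grasp; the last joint's range is limited). The gripper opens to 85 mm and grips with 20 to 120 N. Pads are 22 mm wide; open, the fingers measure 114 mm over their backs; the gripper's body (76 mm by 85 mm) begins 54 mm behind the grasp point. The pads swing forward as they close: fully open they stand 13 mm farther back than shut.
Start: joints at [-1.225, 0.124, 1.65, -0, 1.367, -0.083], TCP at [270.224, -591.154, 231.322] pointing down, gripper open.
Joint ranges: [-2.61, 2.61], [-1.02, 2.33], [0.03, 2.71], [-1.35, 4.49], [0.32, 2.68], [-2.91, 2.91]. Speed limits (rad/s): [2.57, 2.57, 3.14, 3.14, 3.14, 3.14].

## Interface

Orientations are given as a rotation vector (axis times angle).
In Python, from station import arm, get_image, calibration, order gives the robot as it stands.
- The arm moves only by the tool servo_tool, never from a script. Its argument "series" is one flat list of numbers, 7 for each row, row after row: the shift along the world's x, y, z in cm, then the turn, a rotation vector about the world's x, y, z in rad, then the finger opening in cm, from 0 to 8.54. A call has 1 to 20 rows; each row shifts and turns the commanded pose from where the row before left it; what a row does not reach is not made up. A row lasts 1/12 s, in which the tool goes at most 41.7 mm and 7.16 degrees, less where a joint would pass 70% of its speed; a pose out of reach is approached as far as the arm can. A call is refused whole if a number of a shift passes 4.17 or a number of a turn 0.125, either way. A call with a gripper value outside its range is refused whole. The fingers move at their own pace and stop on an object; the grip force is fixed at half the most. Time passes only in rows, so rows that do not move let the fingers close. It gives the time, the measured TCP pose, the force, the opening and the grip force at its end, in the units of the state.
- arm.state(): the state, without advancing time (a new reading comes with each control period).
- get_image(name): name is "side" or "top" or "wrist"; returns the picture (384x512x3 uint8, blue, green, red); there is no depth.
- calibration(name): a dict with "intrinsics" (3x3 intrinsics, pixels), "origin" and "attitude" of the camera in the world; the wrist camera has in their place "T_tool_cam" (4x4, takes a point from camera to tool coordinates, whose origin is the TCP and whose axes are the flange's). Camera axes: x right, y down, z forward; pixel columns grow to the right and rows downward; lengths in mm; the calibration is good to about 2 mm. The wrist camera is an equidistant fisheye: a pixel r from the principal point sees the ray r / f radians off the axis. A picture is of the moment at which its call begins: read the wrist's pose just before it. calibration takes no time and is no camera call.
- order.finish_job(): hands the job in; it is judged then, once.
The state is a dict: "time": time; "joints": joint angles; "joint_vel": joint speeds; "joint_efforts": joint torques, N m; "position": TCP position; "eef_rot": TCP orientation; "contact_force": force on the tool from outside, world axes, zero at the start; "torque": the same for the moment, N m; "finger_gap": finger opening in mm; "grip_force": force on a finger pad.
Only numpy, scipy, OpenCV 4.12 (cv2) and the standard library are available. Lean on these libraries where they do the work, as an engineer would, in place of code of your own. Each camera call takes 0.05 s, during which the arm holds its last target. There are 200 camera calls.

## Working session

There is one attempt and no reset: what is moved stays moved. The work goes in short steps, Python scripts to look and compute and a tool call to move; the robot and the scene stay as the last step left them, time stands still between calls to the robot, and variables do not carry over. Pictures are saved under pics/ and viewed, at most 14 in all, crops included, and the job is handed in when it is done.

Besides the shell and the picture viewer there is one more tool, called as name(argument=value, ...) on one line, values as JSON. servo_tool: Moves the arm, as the interface text tells. Its arguments: {"type":"object","properties":{"series":{"type":"array","items":{"type":"number"}}},"required":["series"]}

```bash
ls; mkdir -p pics; python3 - <<'E'
from station import arm,get_image,calibration
import cv2,numpy as np
np.set_printoptions(precision=4,suppress=True)
print(arm.state())
for n in("top","side","wrist"):
    print(n,calibration(n)); cv2.imwrite(f"pics/{n}0.png",get_image(n))
a=[cv2.imread(f"pics/{n}0.png") for n in("top","side")]
E
```

```text
pics
{'time': 0.0, 'joints': array([-1.2246,  0.1245,  1.6517, -0.    ,  1.3675, -0.0826]), 'joint_vel': array([-0.0004,  0.0013,  0.001 , -0.0001,  0.0016, -0.0005]), 'joint_efforts': array([  0.0008, -42.3607, -36.5456,   0.0001,   0.007 ,   0.    ]), 'position': array([ 270.0067, -590.5872,  230.026 ]), 'eef_rot': array([-3.0676, -0.668 ,  0.0005]), 'contact_force': array([-0.6952, -0.4553,  0.4598]), 'torque': array([ 0.0086, -0.0233,  0.0459]), 'grip_force': 0.0, 'finger_gap': 85.5895144921319}
top {'intrinsics': array([[361.2788,   0.    , 261.5403],
       [  0.    , 361.2788, 186.1871],
       [  0.    ,   0.    ,   1.    ]]), 'origin': array([ 233.5325,   -3.3452, 1100.7106]), 'attitude': array([-2.2722,  1.8269, -0.2438])}
side {'intrinsics': array([[359.166 ,   0.    , 254.0231],
       [  0.    , 359.166 , 194.8358],
       [  0.    ,   0.    ,   1.    ]]), 'origin': array([ 686.3464, -508.1855,  969.5249]), 'attitude': array([-2.5438, -0.3998,  0.1024])}
wrist {'intrinsics': array([[297.3186,   0.    , 258.1767],
       [  0.    , 297.3186, 191.442 ],
       [  0.    ,   0.    ,   1.    ]]), 'T_tool_cam': array([[   0.    ,   -0.9457,   -0.325 ,   84.2534],
       [   1.    ,   -0.0002,    0.0007,    0.0616],
       [  -0.0007,   -0.325 ,    0.9457, -143.0331],
       [   0.    ,    0.    ,    0.    ,    1.    ]])}
```

View pics/top0.png

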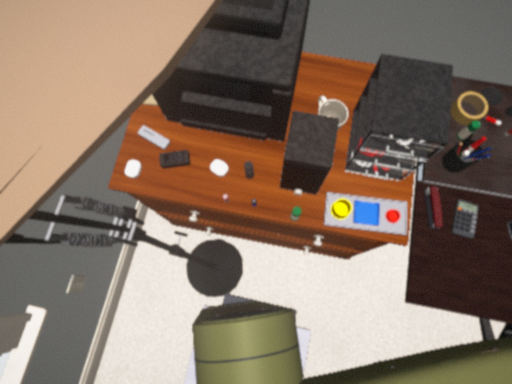

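View pics/side0.png

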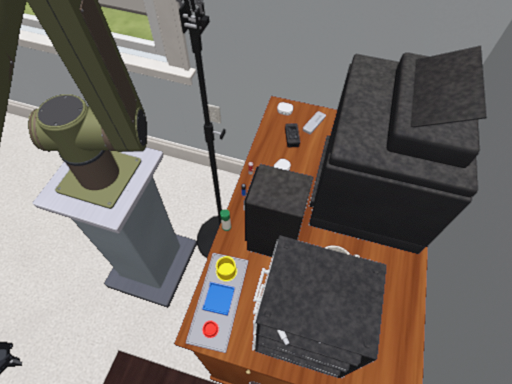

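The two white pebbles are at (132,168) and (219,167) in top. The torch seems to be at (249,170), the batteries at (225,196) and (254,203), and the glue at (296,212). I'll enlarge to confirm these.

```bash
cat > h.py <<'E'
import numpy as np,cv2
from scipy.spatial.transform import Rotation as R
from station import arm,get_image,calibration
np.set_printoptions(precision=2,suppress=True)
def ray(n,uv,st=None):
    c=calibration(n);K=c["intrinsics"];uv=np.array(uv,float)
    d=(uv-K[:2,2])/K[0,0]
    if n!="wrist":
        return c["origin"],R.from_rotvec(c["attitude"]).apply([*d,1])
    t=np.linalg.norm(d);v=np.array([*(d/max(t,1e-9)*np.sin(t)),np.cos(t)])
    T=c["T_tool_cam"];r=R.from_rotvec(st["eef_rot"])
    return st["position"]+r.apply(T[:3,3]),r.apply(T[:3,:3]@v)
def plane(n,uv,z,st=None):
    o,d=ray(n,uv,st);return o+d*(z-o[2])/d[2]
def proj(n,p,st=None):
    c=calibration(n);K=c["intrinsics"]
    if n!="wrist":
        v=R.from_rotvec(c["attitude"]).inv().apply(np.array(p)-c["origin"]);return v[:2]/v[2]*K[0,0]+K[:2,2]
    T=c["T_tool_cam"];q=R.from_rotvec(st["eef_rot"]).inv().apply(np.array(p)-st["position"])
    v=T[:3,:3].T@(q-T[:3,3]);t=np.arctan2(np.hypot(v[0],v[1]),v[2])
    return v[:2]/np.hypot(v[0],v[1])*t*K[0,0]+K[:2,2]
E
python3 - <<'E'
from h import *
a=cv2.imread("pics/top0.png");b=cv2.imread("pics/side0.png")
A=cv2.resize(a[130:240,110:310],None,fx=4,fy=4,interpolation=cv2.INTER_CUBIC)[:,:800]
cv2.imwrite("pics/c1.png",A)
cv2.imwrite("pics/c2.png",cv2.resize(b[150:350,170:310],None,fx=3,fy=3,interpolation=cv2.INTER_CUBIC))
for n,uv,z in [("case L",(132,168),15),("case R",(219,167),15),("torchtop",(249,163),100),("red",(225,196),50),("blue",(254,203),50),("glue",(296,212),90),("cupY",(341.5,208.5),51),("seat",(367,213),10),("cupR",(393,216),26)]:
    print(n,plane("top",uv,z))
for n,uv,z in [("case L",(285,109),15),("case R",(283,166),15),("red",(251,167),45),("blue",(243,189),45),("glue",(225,213),90),("cupY",(227,268),51),("seat",(219,299),10),("cupR",(210.5,329),26)]:
    print("side",n,plane("side",uv,z))
E
```

```text
case L [499.17 482.52  15.  ]
case R [561.4  213.55  15.  ]
torchtop [566.49 113.7  100.  ]
red [465.79 166.37  50.  ]
blue [463.43  76.66  50.  ]
glue [454.68 -48.98  90.  ]
cupY [ 502.45 -180.3    51.  ]
seat [ 515.75 -265.69   10.  ]
cupR [ 519.24 -339.5    26.  ]
side case L [504.48 476.12  15.  ]
side case R [567.27 216.38  15.  ]
side red [474.14 157.61  45.  ]
side blue [476.83  69.13  45.  ]
side glue [464.79 -51.52  90.  ]
side cupY [ 518.71 -189.15   51.  ]
side seat [ 520.7  -263.35   10.  ]
side cupR [ 529.87 -344.74   26.  ]
```

View pics/c1.png

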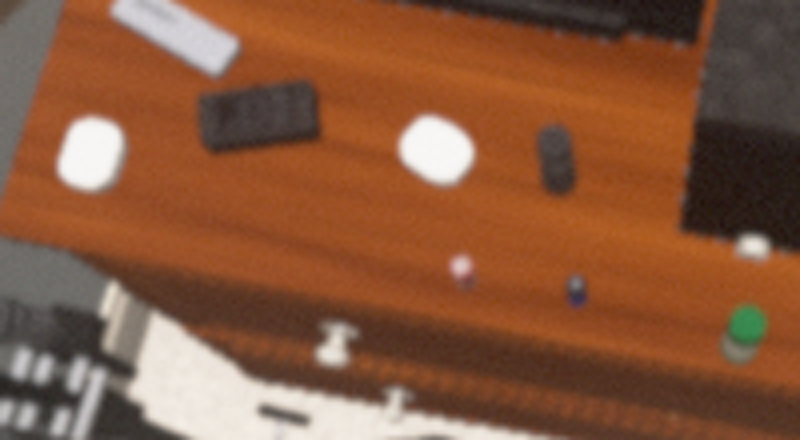

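View pics/c2.png

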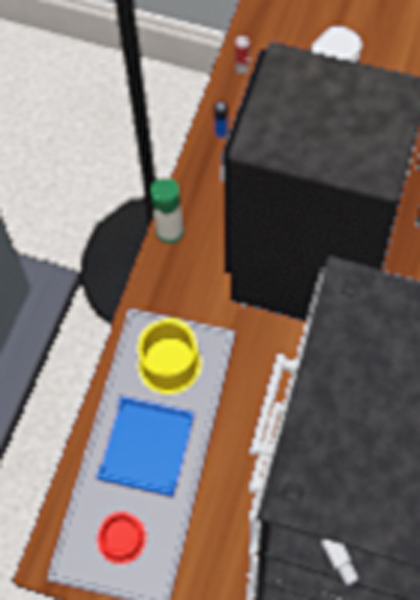

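```bash
python3 - <<'E'
from h import *
rg={"yel":((20,120,120),(35,255,255)),"blue":((105,150,120),(120,255,255)),"red":((0,200,140),(4,255,255)),"green":((60,100,60),(85,255,255))}
box={"top":(320,185,412,240),"side":(185,245,250,350)}
P={}
for n in("top","side"):
    im=cv2.imread(f"pics/{n}0.png");h=cv2.cvtColor(im,cv2.COLOR_BGR2HSV)
    for k,(lo,hi) in rg.items():
        m=cv2.inRange(h,lo,hi);x0,y0,x1,y1=box[n] if k!="green" else ((285,200,310,225) if n=="top" else (215,200,240,222))
        mm=m*0;mm[y0:y1,x0:x1]=m[y0:y1,x0:x1];ys,xs=np.nonzero(mm)
        if len(xs): P[n,k]=((xs.min()+xs.max())/2,(ys.min()+ys.max())/2);print(n,k,len(xs),xs.min(),xs.max(),ys.min(),ys.max(),xs.mean(),ys.mean())
def tri(a,b):
    o1,d1=ray("top",a);o2,d2=ray("side",b);d1/=np.linalg.norm(d1);d2/=np.linalg.norm(d2)
    s=np.linalg.lstsq(np.c_[d1,-d2],o2-o1,rcond=None)[0];p,q=o1+d1*s[0],o2+d2*s[1];return (p+q)/2,np.linalg.norm(p-q)
for k in rg:
    print(k,tri(P["top",k],P["side",k]))
print("white thing",tri((298,191),(244,206)),"caseR",tri((219,167.5),(283,164)))
E
```

```text
top yel 326 331 351 199 218 340.840490797546 208.42638036809817
top blue 491 354 378 201 224 366.20366598778 212.69042769857433
top red 93 387 398 211 220 392.44086021505376 215.48387096774192
top green 43 293 299 208 214 296.1162790697674 211.11627906976744
side yel 414 216 236 256 280 225.70772946859904 268.32367149758454
side blue 698 203 233 283 314 218.4785100286533 298.50429799426934
side red 58 204 216 322 336 209.74137931034483 329.0
side green 83 220 228 210 220 224.27710843373495 214.4578313253012
yel (array([ 510.09, -182.13,   25.02]), np.float64(3.377085685059283))
blue (array([ 517.23, -262.69,    8.47]), np.float64(0.4958984663065304))
red (array([ 525.4 , -342.65,    9.2 ]), np.float64(1.2690157957738752))
green (array([460.66, -49.58,  73.55]), np.float64(1.2920282431923824))
white thing (array([511.34, -37.85, 126.21]), np.float64(11.83818658642014)) caseR (array([562.23, 215.11,  21.6 ]), np.float64(10.393486737838108))
```

View pics/wrist0.png

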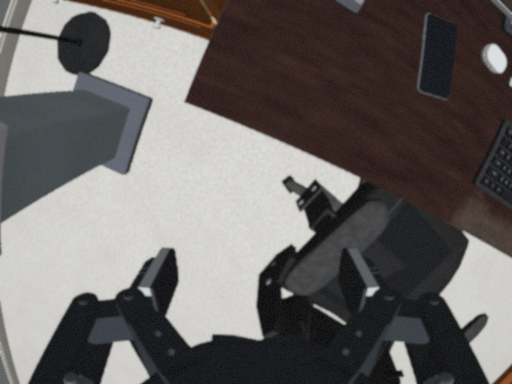

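White thing at wrist (495,58) is a mouse on the dark desk, not on the cabinet. In top, the white pebbles are left (132,168) and right (219,167). The scrap at (298,191) is too small, about 20 mm. The pebble at (219,167) is the right-hand one, which fits; I'll confirm it up close. First, I move over the tray.

servo_tool(series=[2,2.9,0.7,0,0,0.124,8.5,2,2.9,0.7,0,0,0.124,8.5,2,2.9,0.7,0,0,0.124,8.5,2,2.9,0.7,0,0,0.124,8.5,2,2.9,0.7,0,0,0.124,8.5,2,2.9,0.7,0,0,0.124,8.5,2,2.9,0.7,0,0,0.124,8.5,2,2.9,0.7,0,0,0.124,8.5,2,2.9,0.7,0,0,0.124,8.5,2,2.9,0.7,0,0,0.124,8.5,0,0,0,0,0,0,8.5,0,0,0,0,0,0,8.5])

```text
time: 1.15
position: [471.0, -299.9, 301.7]
eef_rot: [2.107, 2.33, -0.0]
contact_force: [-0.7, 0.1, -0.6]
finger_gap: 84.6
grip_force: 0.0
```

```bash
cat >> h.py <<'E'
def wimg(name):
    st=arm.state();im=get_image("wrist");cv2.imwrite(f"pics/{name}.png",im)
    m=R.from_rotvec(st["eef_rot"]).as_matrix();print("t",st["time"],st["position"],"yang",np.degrees(np.arctan2(m[1,1],m[0,1])),"zax",m[:,2],"gap",st["finger_gap"])
    return st,im
def rectify(im,st,c,w,z,s=4):
    "top view of plane z, centre c, half width w, s px/mm... row down = -x, col right = -y"
    n=int(2*w*s);mx=np.zeros((n,n),np.float32);my=mx.copy()
    o=np.arange(0,n,8)
    g=np.array([[proj("wrist",[c[0]+w-i/s,c[1]+w-j/s,z],st) for j in o] for i in o],np.float32)
    M=np.float32([[1/8,0,0],[0,1/8,0]])
    jj,ii=np.meshgrid(np.arange(n,dtype=np.float32)/8,np.arange(n,dtype=np.float32)/8)
    return cv2.remap(im,cv2.remap(g[...,0],jj,ii,1),cv2.remap(g[...,1],jj,ii,1),1)
E
python3 - <<'E'
from h import *
st,im=wimg("w1")
h=cv2.cvtColor(im,cv2.COLOR_BGR2HSV)
cv2.imwrite("pics/r1.png",np.hstack([rectify(im,st,(515,-262),130,z,1.5) for z in(10,51)]))
E
```

```text
t 1.15 [ 471.05 -299.92  301.65] yang 5.751914865645969 zax [ 0. -0. -1.] gap 84.62601521257311Traceback (most recent call last):
  File "<stdin>", line 4, in <module>
  File "h.py", line 30, in rectify
    g=np.array([[proj("wrist",[c[0]+w-i/s,c[1]+w-j/s,z],st) for j in o] for i in o],np.float32)
                 ~~~~^^^^^^^^^^^^^^^^^^^^^^^^^^^^^^^^^^^^^^
  File "h.py", line 16, in proj
    c=calibration(n);K=c["intrinsics"]
ValueError: time passes only in moves, steps and waits
```

View pics/w1.png

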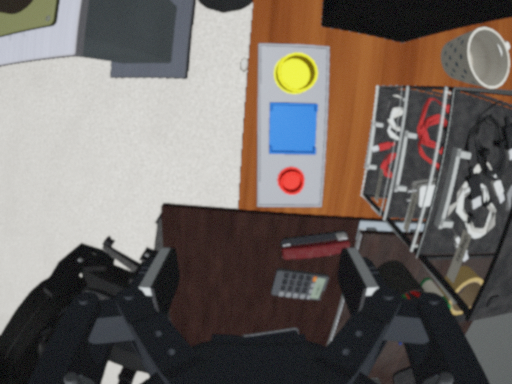

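```bash
sed -i 's/^def ray/from functools import cache\n_cal=calibration\n@cache\ndef calibration(n): return _cal(n)\ndef ray/' h.py
python3 - <<'E'
from h import *
im=cv2.imread("pics/w1.png")
st=arm.state()
h=cv2.cvtColor(im,cv2.COLOR_BGR2HSV)
m=cv2.inRange(im,(120,115,110),(200,190,185))&cv2.inRange(h,(0,0,0),(180,60,255))
sat=cv2.inRange(h,(0,120,80),(180,255,255)); 
q=m*0;q[38:212,252:334]=m[38:212,252:334]
n,l,s,c=cv2.connectedComponentsWithStats(q);i=1+s[1:,4].argmax();print(s[i])
cs=max(cv2.findContours((l==i).astype(np.uint8),0,1)[0],key=len)[:,0]
p=np.array([plane("wrist",u,8,st)[:2] for u in cs],np.float32)
(c,wh,a)=cv2.minAreaRect(p);print("tray",c,wh,a)
for k,lo,hi,z in [("yel",(20,120,100),(35,255,255),51),("blue",(100,130,100),(125,255,255),14),("red",(0,170,120),(6,255,255),26)]:
    mm=cv2.inRange(h,lo,hi);t=mm*0;t[38:212,252:334]=mm[38:212,252:334]
    n,l,s,_=cv2.connectedComponentsWithStats(t);i=1+s[1:,4].argmax()
    cs=cv2.findContours((l==i).astype(np.uint8),0,1)[0][0][:,0]
    p=np.array([plane("wrist",u,z,st)[:2] for u in cs],np.float32)
    print(k,s[i],cv2.minEnclosingCircle(p),cv2.fitEllipse(p) ,cv2.minAreaRect(p))
E
```

```text
[ 257   43   73  164 5215]
tray (517.437744140625, -262.510009765625) (104.6634292602539, 249.30853271484375) 5.1498823165893555
yel [ 274   53   43   41 1352] ((508.0716552734375, -185.3631591796875), 28.343549728393555) ((507.9542541503906, -185.19454956054688), (51.36724853515625, 56.3238639831543), 125.77073669433594) ((508.0088806152344, -185.2701416015625), (56.139793395996094, 50.730186462402344), 34.03123092651367)
blue [ 270  103   47   51 2289] ((517.9783325195312, -263.255859375), 48.79963684082031) ((517.3421020507812, -263.29107666015625), (76.89728546142578, 86.42552947998047), 7.529757499694824) ((517.7733764648438, -263.2408447265625), (66.86038970947266, 73.91608428955078), 6.008503437042236)
red [279 168  24  25 472] ((522.9827270507812, -338.99359130859375), 19.175994873046875) ((522.7034301757812, -338.88616943359375), (34.45893478393555, 37.241600036621094), 27.86372947692871) ((522.4730834960938, -338.52435302734375), (34.34196853637695, 37.17818832397461), 6.842637062072754)
```

The tray is at (517.4,-262.5), turned 5.15°, and the wrist fit agrees with top/side triangulation. Yellow is at about (510,-183) and red at about (525,-342). Now I'll view the loose things.

servo_tool(series=[-2,2,1,0,0,0,8.5,-2,3,1,0,0,0,8.5,0,3.5,0,0,0,0,8.5,0,3.5,0,0,0,0,8.5,0,3.5,0,0,0,0,8.5,0,3.5,0,0,0,0,8.5,0,3.5,0,0,0,0,8.5,0,3.5,0,0,0,0,8.5,0,3.5,0,0,0,0,8.5,0,3.5,0,0,0,0,8.5,0,3.5,0,0,0,0,8.5,0,3.5,0,0,0,0,8.5,0,3.5,0,0,0,0,8.5,2,3,0,0,0,0,8.5,2,1.5,0,0,0,0,8.5,0,0,0,0,0,0,8.5,0,0,0,0,0,0,8.5])

```text
time: 2.62
position: [470.7, 178.2, 320.0]
eef_rot: [-2.111, -2.325, 0.004]
contact_force: [-0.2, 0.3, 0.1]
finger_gap: 85.2
grip_force: 0.0
```

```bash
python3 - <<'E'
from h import *
st,im=wimg("w2")
E
```

```text
t 2.6167 [470.69 178.2  319.95] yang 5.533927041819304 zax [-0. -0. -1.] gap 85.21510849967899
```

View pics/w2.png

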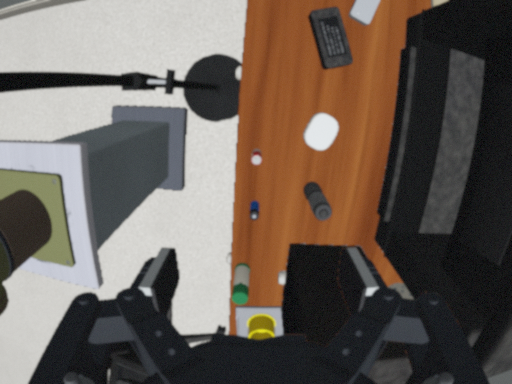

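```bash
python3 - <<'E'
from h import *
st=arm.state();im=cv2.imread("pics/w2.png")
A=cv2.resize(im[100:170,230:390],None,fx=5,fy=5,interpolation=cv2.INTER_CUBIC)
B=cv2.resize(im[250:310,230:390],None,fx=4,fy=4,interpolation=cv2.INTER_CUBIC)
B=cv2.copyMakeBorder(B,0,0,0,A.shape[1]-B.shape[1],cv2.BORDER_CONSTANT)
cv2.imwrite("pics/c3.png",np.vstack([A,B])[:600])
print("small white",plane("wrist",(282,278),5,st),"mouse?")
h=cv2.cvtColor(im,cv2.COLOR_BGR2HSV)
m=cv2.inRange(h,(0,0,150),(180,70,255));t=m*0;t[105:160,295:350]=m[105:160,295:350]
n,l,s,_=cv2.connectedComponentsWithStats(t);i=1+s[1:,4].argmax();print(s[i])
cs=cv2.findContours((l==i).astype(np.uint8),0,1)[0][0][:,0]
for z in(13,20):
    p=np.array([plane("wrist",u,z,st)[:2] for u in cs],np.float32)
    print("case",z,cv2.minAreaRect(p),cv2.fitEllipse(p))
for nme,u,z in [("red top",(256,153),50),("red bot",(258,164),0),("blue bot",(253,217),0),("glue bot",(240,268),0)]:
    print(nme,plane("wrist",u,z,st))
sub=im[175:225,295:335];mm=cv2.inRange(cv2.cvtColor(sub,cv2.COLOR_BGR2HSV),(0,0,0),(180,90,110));ys,xs=np.nonzero(mm);print("torch px",xs.min()+295,xs.max()+295,ys.min()+175,ys.max()+175)
E
```

```text
small white [538.38 -62.99   5.  ] mouse?
[ 303  112   36   39 1012]
case 13 ((563.9420166015625, 212.96542358398438), (58.72443389892578, 49.72129440307617), 71.20161437988281) ((564.0447387695312, 213.02957153320312), (50.355289459228516, 60.95005416870117), 156.57679748535156)
case 20 ((562.3712768554688, 213.72080993652344), (57.81145095825195, 48.948246002197266), 71.20172882080078) ((562.472412109375, 213.78399658203125), (49.57242202758789, 60.002479553222656), 156.57672119140625)
red top [467.38 176.29  50.  ]
red bot [472.81 148.35   0.  ]
blue bot [473.19  55.37   0.  ]
glue bot [458.37 -50.97   0.  ]
torch px 305 331 183 219
```

View pics/c3.png

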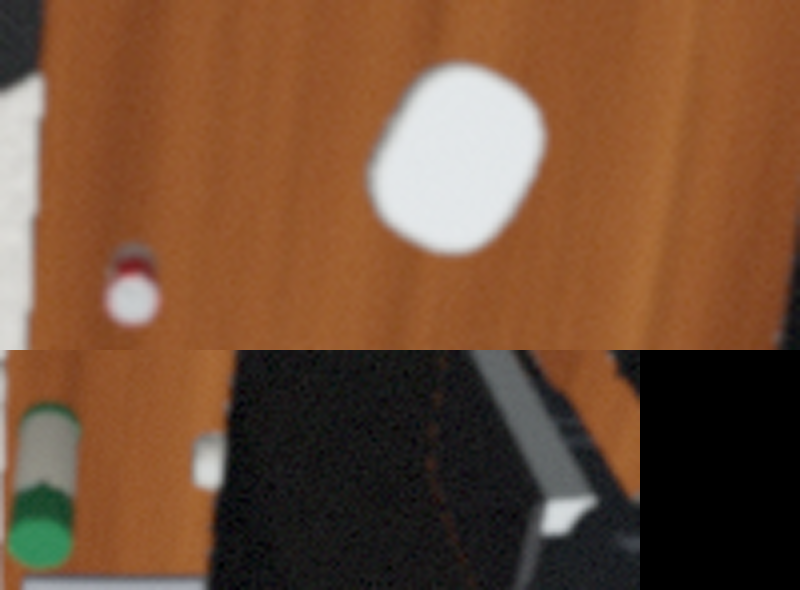

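The cropped image shows the case as a ~56x44 white pebble at wrist px (321,132). The scrap by the speaker at (282,278) is only ~20 mm, so the case is the rightmost look-alike. I'll go above the case.

servo_tool(series=[1.3,0.5,-2.5,0,0,-0.1,8.5,1.3,0.5,-2.5,0,0,-0.1,8.5,1.3,0.5,-2.5,0,0,-0.1,8.5,1.3,0.5,-2.5,0,0,-0.1,8.5,1.3,0.5,-2.5,0,0,-0.06,8.5,1.3,0.5,-2.5,0,0,0,8.5,1.3,0.4,-2.5,0,0,0,8.5,0.2,0,-2.5,0,0,0,8.5,0,0,0,0,0,0,8.5,0,0,0,0,0,0,8.5])

```text
time: 3.5
position: [562.0, 211.0, 119.9]
eef_rot: [-2.586, -1.782, 0.006]
contact_force: [0.5, -0.2, -0.1]
finger_gap: 85.0
grip_force: 0.0
```

```bash
python3 - <<'E'
from h import *
st2={"position":np.array([470.69,178.2,319.95]),"eef_rot":np.array([-2.111,-2.325,.004])}
for nme,u,z in [("red top",(256.4,160),50),("red bot",(256.4,150),0),("blue top",(253.5,214),50),("torch top",(320,211.5),100),("glue top",(240,298),90)]:
    print(nme,plane("wrist",u,z,st2))
st,im=wimg("w3")
h=cv2.cvtColor(im,cv2.COLOR_BGR2HSV)
m=cv2.inRange(h,(0,0,150),(180,70,255))
n,l,s,c=cv2.connectedComponentsWithStats(m)
e=proj("wrist",[563.5,213,15],st);print("expect",e)
for i in range(1,n):
    if s[i,4]>1500 and np.hypot(*(c[i]-e))<80:
        print(s[i])
        cs=cv2.findContours((l==i).astype(np.uint8),0,1)[0][0][:,0]
        for z in(13,):
            p=np.array([plane("wrist",u,z,st)[:2] for u in cs],np.float32)
            print(z,cv2.minAreaRect(p),cv2.fitEllipse(p))
E
```

```text
red top [469.1  166.97  50.  ]
red bot [468.27 171.66   0.  ]
blue top [472.6   83.52  50.  ]
torch top [560.02 116.98 100.  ]
glue top [463.36 -47.97  90.  ]
t 3.5 [561.97 211.02 119.89] yang -20.87064538564083 zax [-0. -0. -1.] gap 84.99730896061864
expect [258.88 187.22]
[ 232  154   55   65 2974]
13 ((563.4415283203125, 212.3457489013672), (60.12107849121094, 48.056095123291016), 67.5224838256836) ((562.4126586914062, 212.27859497070312), (49.49063491821289, 61.73191833496094), 157.22572326660156)
```

View pics/w3.png

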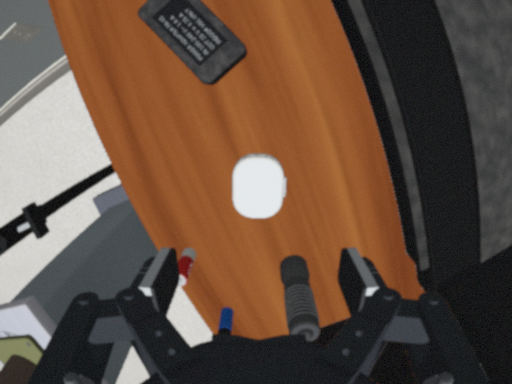

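servo_tool(series=[0.1,0.1,-3,0,0,-0.03,8.5,0,0,-3,0,0,0,8.5,0,0,-3,0,0,0,8.5,0,0,-2,0,0,0,8.5,0,0,-0.7,0,0,0,7,0,0,0,0,0,0,5,0,0,0,0,0,0,3,0,0,0,0,0,0,3,0,0,0,0,0,0,3,0,0,0,0,0,0,3,0,0,0,0,0,0,3,0,0,0,0,0,0,3])

```text
time: 4.55
position: [566.8, 214.5, 7.8]
eef_rot: [2.61, 1.745, 0.008]
contact_force: [-0.1, -0.5, 6.6]
finger_gap: 41.8
grip_force: 61.4
```

servo_tool(series=[0,0,1,0,0,0,3,0,0,2,0,0,0,3,0,0,3,0,0,0,3,0,0,4,0,0,0,3,0,0,4,0,0,0,3,0,0,4,0,0,0,3,0,0,0,0,0,0,3,0,0,0,0,0,0,3])

```text
time: 5.22
position: [566.4, 214.5, 189.8]
eef_rot: [2.609, 1.745, 0.013]
contact_force: [0.4, -0.2, -0.4]
finger_gap: 41.7
grip_force: 60.9
```

```bash
python3 - <<'E'
from h import *
st,im=wimg("w4")
cv2.imwrite("pics/c4.png",cv2.resize(im[180:384,130:390],None,fx=2.5,fy=2.5,interpolation=cv2.INTER_CUBIC))
E
```

```text
t 5.2167 [566.39 214.51 189.79] yang -22.458195910189133 zax [ 0.01  0.   -1.  ] gap 41.65220436560838
```

View pics/c4.png

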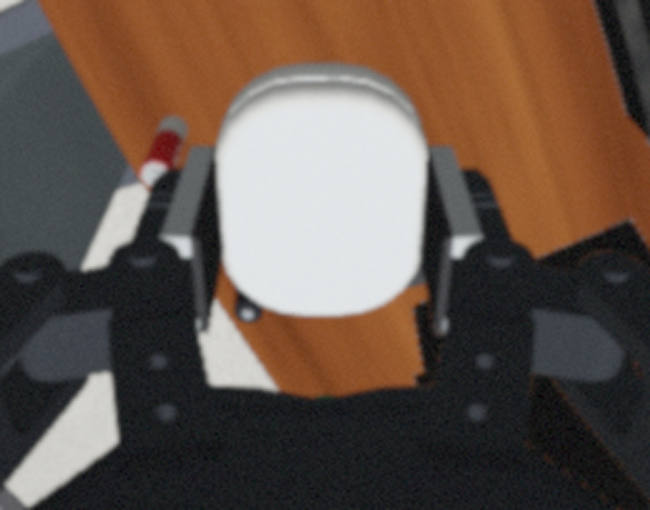

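```bash
cat >> h.py <<'E'
def caserel(im,st):
    h=cv2.cvtColor(im,cv2.COLOR_BGR2HSV);m=cv2.inRange(h,(0,0,120),(180,45,255))
    t=m*0;t[200:310,210:310]=m[200:310,210:310]
    t=cv2.morphologyEx(t,cv2.MORPH_OPEN,np.ones((9,9),np.uint8))
    n,l,s,c=cv2.connectedComponentsWithStats(t);i=l[255,258];print(s[i])
    cs=cv2.findContours((l==i).astype(np.uint8),0,1)[0][0][:,0]
    p=np.array([plane("wrist",u,st["position"][2]+5,st)-st["position"] for u in cs])
    q=R.from_rotvec(st["eef_rot"]).inv().apply(p)[:,:2].astype(np.float32)
    print("rel tool min/max",q.min(0),q.max(0),(q.min(0)+q.max(0))/2,cv2.minAreaRect(q))
E
python3 - <<'E'
from h import *
caserel(cv2.imread("pics/w4.png"),arm.state())
E
```

```text
[ 216  206   85  101 7346]
rel tool min/max [-36.15 -22.4 ] [28.88 23.17] [-3.64  0.38] ((-3.629068374633789, 0.3817615509033203), (45.47447967529297, 65.11042022705078), 89.54069519042969)
```

servo_tool(series=[-3.6,-2.9,1.8,0,0,0.12,3,-3.6,-2.9,1.8,0,0,0.12,3,-3.6,-2.9,1.8,0,0,0.12,3,-3.6,-2.9,1.8,0,0,0.12,3,0,-3.7,0,0,0,0,3,0,-3.7,0,0,0,0,3,0,-3.7,0,0,0,0,3,0,-3.7,0,0,0,0,3,0,-3.7,0,0,0,0,3,0,-3.7,0,0,0,0,3,0,-3.7,0,0,0,0,3,0,-3.7,0,0,0,0,3,0,-3.7,0,0,0,0,3,2.4,-0.7,-2.5,0,0,0,3,2.4,-0.7,-2.5,0,0,0,3,2.4,-0.7,-2.5,0,0,0,3,2.4,-0.7,-2.5,0,0,0,3,0,0,0,0,0,0,3,0,0,0,0,0,0,3])

```text
time: 6.85
position: [537.2, -243.3, 139.3]
eef_rot: [-2.114, -2.31, 0.004]
contact_force: [0.7, 0.3, -0.4]
finger_gap: 41.8
grip_force: 61.1
```

```bash
python3 - <<'E'
from h import *
st,im=wimg("w5")
caserel(im,st)
E
```

```text
t 6.85 [ 537.16 -243.29  139.27] yang 5.05899251898723 zax [-0.01  0.01 -1.  ] gap 41.84599920780536
[ 217  209   84   98 7148]
rel tool min/max [-36.27 -23.47] [27.03 22.95] [-4.62 -0.26] ((-4.701595306396484, 0.6007900238037109), (63.50153350830078, 45.64202880859375), 2.7070963382720947)
```

View pics/w5.png

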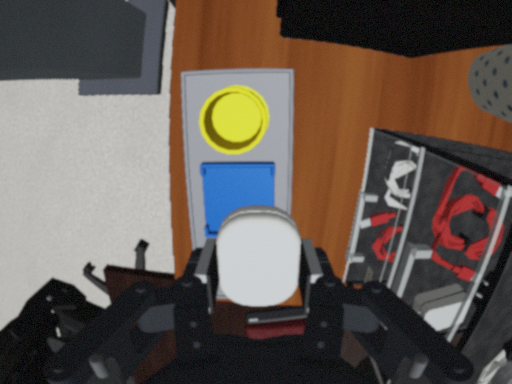

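servo_tool(series=[-1,-0.8,0,0,0,0,3,-1,-0.8,-1,0,0,0,3,0,0,-2,0,0,0,3,0,0,-2.5,0,0,0,3,0,0,-2.5,0,0,0,3,0,0,-1,0,0,0,3,0,0,0,0,0,0,3,0,0,0,0,0,0,3])

```text
time: 7.57
position: [518.8, -261.1, 55.5]
eef_rot: [2.122, 2.316, -0.0]
contact_force: [0.9, 0.7, -0.0]
finger_gap: 42.2
grip_force: 61.1
```

servo_tool(series=[-0.17,0.2,-0.8,0,0,0,3,0,0,-0.8,0,0,0,3,0,0,-0.8,0,0,0,3,0,0,-0.6,0,0,0,3,0,0,-0.4,0,0,0,3,0,0,0,0,0,0,3,0,0,0,0,0,0,3])

```text
time: 8.15
position: [517.4, -258.4, 20.3]
eef_rot: [-2.121, -2.317, 0.0]
contact_force: [0.2, -0.7, -0.4]
finger_gap: 41.8
grip_force: 61.1
```

servo_tool(series=[0,0,-0.15,0,0,0,3,0,0,-0.1,0,0,0,3,0,0,0,0,0,0,3,0,0,0,0,0,0,3])

```text
time: 8.48
position: [517.7, -258.7, 18.5]
eef_rot: [2.121, 2.317, 0.0]
contact_force: [-0.1, 0.3, -0.4]
finger_gap: 41.3
grip_force: 61.1
```

servo_tool(series=[0,0,-0.1,0,0,0,3,0,0,-0.1,0,0,0,3,0,0,0,0,0,0,3])

```text
time: 8.73
position: [518.0, -258.8, 17.8]
eef_rot: [2.121, 2.317, -0.0]
contact_force: [-4.0, 1.5, 8.1]
finger_gap: 42.1
grip_force: 61.9
```

servo_tool(series=[0,0,0,0,0,0,4.6,0,0,0,0,0,0,5.2,0,0,0,0,0,0,5.8,0,0,0,0,0,0,5.8,0,0,0,0,0,0,5.8,0,0,1,0,0,0,5.8,0,0,2,0,0,0,5.8,0,0,4,0,0,0,5.8,0,0,4,0,0,0,8.5,0,0,4,0,0,0,8.5,0,0,2,0,0,0,8.5,0,0,0,0,0,0,8.5,0,0,0,0,0,0,8.5])

```text
time: 9.82
position: [518.5, -259.2, 189.1]
eef_rot: [2.118, 2.314, 0.001]
contact_force: [-0.4, 0.2, -1.0]
finger_gap: 85.0
grip_force: 0.0
```

```bash
cat >> h.py <<'E'
def seg(im,st,lo,hi,box,z):
    h=cv2.cvtColor(im,cv2.COLOR_BGR2HSV);m=cv2.inRange(h,lo,hi);t=m*0;x0,y0,x1,y1=box;t[y0:y1,x0:x1]=m[y0:y1,x0:x1]
    n,l,s,_=cv2.connectedComponentsWithStats(t);i=1+s[1:,4].argmax()
    cs=cv2.findContours((l==i).astype(np.uint8),0,1)[0][0][:,0]
    p=np.array([plane("wrist",u,z,st)[:2] for u in cs],np.float32)
    print(s[i],cv2.minAreaRect(p),cv2.fitEllipse(p)[2])
E
python3 - <<'E'
from h import *
st,im=wimg("w6")
e=proj("wrist",[517.4,-262.5,23],st).astype(int);print(e)
seg(im,st,(0,0,150),(180,70,255),(e[0]-28,e[1]-38,e[0]+28,e[1]+38),23)
seg(im,st,(100,130,80),(125,255,255),(e[0]-60,e[1]-60,e[0]+60,e[1]+60),14)
cv2.imwrite("pics/c6.png",cv2.resize(im[100:384,130:390],None,fx=2,fy=2))
E
```

```text
t 9.8167 [ 518.53 -259.16  189.09] yang 5.0445759941904615 zax [ 0. -0. -1.] gap 84.97614871056054
[255 174]
[ 237  147   44   53 1956] ((520.108642578125, -261.7529602050781), (46.21305847167969, 58.68448257446289), 3.862521171569824) 4.5469279289245605
[ 225  138   64   67 1873] ((518.3001098632812, -262.555908203125), (68.83101654052734, 75.80794525146484), 5.620796203613281) 5.852740287780762
```

View pics/c6.png

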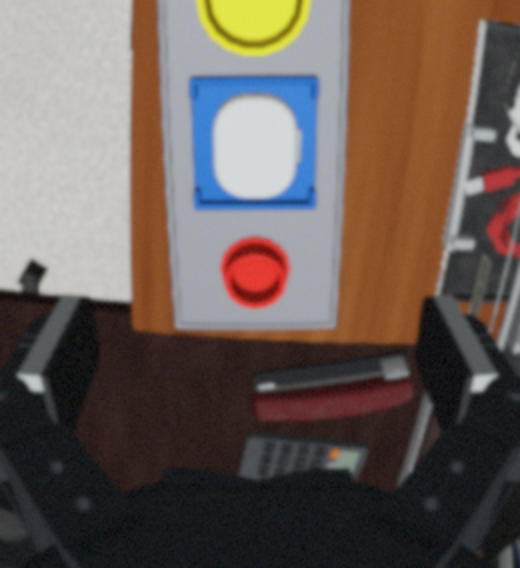

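The case sits centred in the seat, about 2 mm off. Now the torch.

servo_tool(series=[-3.3,1,3.3,0,0,0,8.5,-3.3,1,3.3,0,0,0,8.5,-3.3,1,3.3,0,0,0,8.5,0,3.6,0,0,0,0,8.5,0,3.6,0,0,0,0,8.5,0,3.6,0,0,0,0,8.5,0,3.6,0,0,0,0,8.5,0,3.6,0,0,0,0,8.5,0,3.6,0,0,0,0,8.5,0,3.6,0,0,0,0,8.5,0,3.6,0,0,0,0,8.5,0,3.6,0,0,0,0,8.5,3,1,-2,0,0,0,8.5,3,1,-2,0,0,0,8.5,3,1,-2,0,0,0,8.5,0,0,0,0,0,0,8.5,0,0,0,0,0,0,8.5])

```text
time: 11.28
position: [519.4, 121.7, 207.2]
eef_rot: [-2.116, -2.313, 0.013]
contact_force: [-0.9, -0.2, -0.1]
finger_gap: 85.2
grip_force: 0.0
```

```bash
python3 - <<'E'
from h import *
st,im=wimg("w7")
for p in([560,117,100],[469,168,50],[472,82,50]): print(proj("wrist",p,st))
cv2.imwrite("pics/c7.png",cv2.resize(im[80:320,130:400],None,fx=2.5,fy=2.5,interpolation=cv2.INTER_CUBIC))
E
```

```text
t 11.2833 [519.39 121.69 207.19] yang 5.082572745652387 zax [-0.01 -0.   -1.  ] gap 85.18552960828444
[303.3 197.8]
[214.01 126.02]
[213.   204.86]
```

View pics/c7.png

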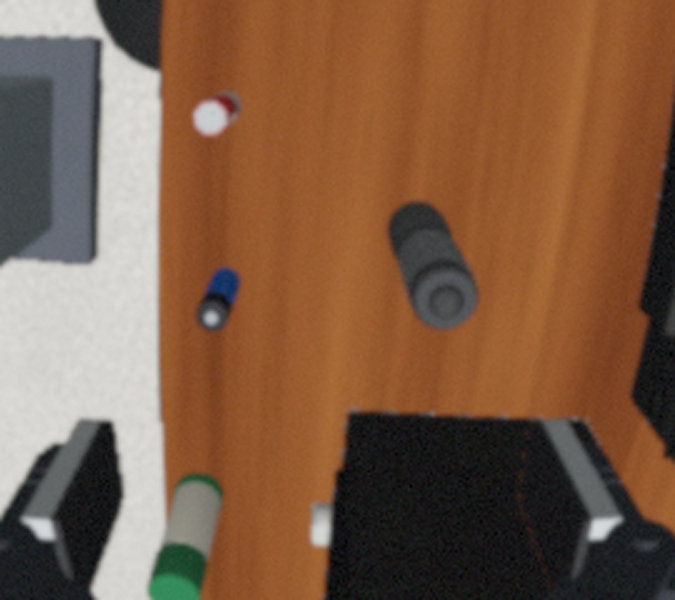

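```bash
python3 - <<'E'
from h import *
st=arm.state()
for n,u,z in(("torch top",(308.4,198.8),100),("torch base",(296.5,172),0),("red",(214,127.2),50),("blue",(214.8,206.4),50)): print(n,plane("wrist",u,z,st))
E
```

```text
torch top [566.23 115.35 100.  ]
torch base [567.21 113.44   0.  ]
red [469.83 166.41  50.  ]
blue [474.84  79.33  50.  ]
```

servo_tool(series=[1.6,-0.2,0,0,0,0,8.5,1.6,-0.2,0,0,0,0,8.5,1.5,-0.2,-1,0,0,0,8.5,0,0,-2,0,0,0,8.5,0,0,-2,0,0,0,8.5,0,0,-1,0,0,0,8.5,0,0,0,0,0,0,8.5,0,0,0,0,0,0,8.5])

```text
time: 12.0
position: [567.6, 115.3, 153.5]
eef_rot: [2.122, 2.316, 0.0]
contact_force: [0.7, -0.6, 0.5]
finger_gap: 85.3
grip_force: 0.0
```

servo_tool(series=[-0.1,0,-2,0,0,0,8.5,0,0,-2,0,0,0,8.5,0,0,-2,0,0,0,8.5,0,0,-2,0,0,0,8.5,0,0,-1.5,0,0,0,8.5,0,0,0,0,0,0,6,0,0,0,0,0,0,4,0,0,0,0,0,0,2,0,0,0,0,0,0,1.5,0,0,0,0,0,0,1.5,0,0,0,0,0,0,1.5,0,0,0,0,0,0,1.5])

```text
time: 13.0
position: [568.3, 115.7, 59.5]
eef_rot: [2.12, 2.316, 0.003]
contact_force: [-0.3, -0.4, 5.8]
finger_gap: 27.5
grip_force: 59.5
```

servo_tool(series=[0,0,1,0,0,0,1.5,0,0,3,0,0,0,1.5,0,0,3.5,0,0,0,1.5,-2.4,0,3,0,0,0,1.5,-2.4,0,3,0,0,0,1.5,-2.4,-1,3,0,0,0,1.5,-2.4,-1,3,0,0,0,1.5,-2.4,-1,0,0,0,0,1.5,-2.4,-1,0,0,0,0,1.5,0,-3.4,0,0,0,0,1.5,0,-3.4,0,0,0,0,1.5,0,-3.4,0,0,0,0,1.5,0,-3.4,0,0,0,0,1.5,0,-3.4,0,0,0,0,1.5,0,-3.4,0,0,0,0,1.5,0,-3.4,0,0,0,0,1.5,0,-2,0,0,0,0,1.5,0,0,0,0,0,0,1.5,0,0,0,0,0,0,1.5])

```text
time: 14.58
position: [422.7, -182.9, 252.5]
eef_rot: [-2.124, -2.314, -0.0]
contact_force: [0.2, 1.6, 0.6]
finger_gap: 27.6
grip_force: 59.6
```

servo_tool(series=[2.2,0,-1,0,0,0,1.5,2.2,0,-2,0,0,0,1.5,2.2,0,-3,0,0,0,1.5,2.1,0,-3,0,0,0,1.5,0,0,-2,0,0,0,1.5,0,0,0,0,0,0,1.5,0,0,0,0,0,0,1.5])

```text
time: 15.17
position: [509.2, -180.7, 141.5]
eef_rot: [-2.117, -2.316, 0.002]
contact_force: [-0.8, 0.4, -0.8]
finger_gap: 27.5
grip_force: 59.6
```

```bash
python3 - <<'E'
from h import *
st,im=wimg("w8")
for p in([510.2,-182.8,51],):
    print(proj("wrist",p,st))
tb=st["position"]-[0,0,59.5];print("torch base px",proj("wrist",tb,st))
for a in np.arange(0,6.3,.3):
    q=proj("wrist",[510.2+23*np.cos(a),-182.8+23*np.sin(a),51],st);cv2.circle(im,tuple(np.round(q).astype(int)),0,(255,0,255),-1)
for a in np.arange(0,6.3,.4):
    q=proj("wrist",tb+[14.5*np.cos(a),14.5*np.sin(a),0],st);cv2.circle(im,tuple(np.round(q).astype(int)),0,(0,255,0),-1)
cv2.imwrite("pics/c8.png",cv2.resize(im[150:350,170:350],None,fx=3,fy=3,interpolation=cv2.INTER_NEAREST))
E
```

```text
t 15.1667 [ 509.22 -180.68  141.46] yang 5.1410960746421095 zax [-0.  0. -1.] gap 27.484493163860776
[258.91 198.09]
torch base px [257.85 209.77]
```

View pics/c8.png

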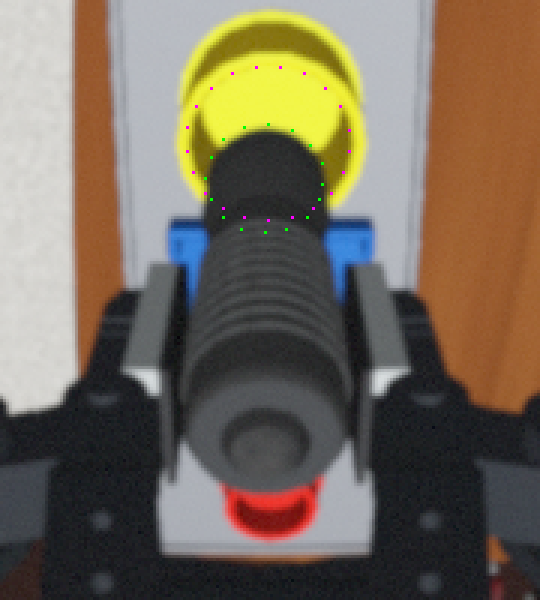

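servo_tool(series=[0.1,-0.05,-1,0,0,0,1.5,0,0,-1.5,0,0,0,1.5,0,0,-1.5,0,0,0,1.5,0,0,-1.3,0,0,0,1.5,0,0,-1,0,0,0,1.5,0,0,-0.5,0,0,0,1.5,0,0,0,0,0,0,1.5,0,0,0,0,0,0,1.5])

```text
time: 15.88
position: [511.4, -183.0, 75.0]
eef_rot: [2.121, 2.317, 0.0]
contact_force: [-0.0, -0.1, -0.4]
finger_gap: 27.8
grip_force: 59.6
```

servo_tool(series=[-0.05,0.12,-0.2,0,0,0,1.5,0,0,-0.2,0,0,0,1.5,0,0,-0.1,0,0,0,1.5,0,0,0,0,0,0,1.5,0,0,0,0,0,0,1.5])

```text
time: 16.3
position: [510.7, -181.7, 69.8]
eef_rot: [2.121, 2.317, 0.0]
contact_force: [-0.1, 0.3, -0.7]
finger_gap: 27.3
grip_force: 59.6
```

servo_tool(series=[0,0,-0.1,0,0,0,1.5,0,0,-0.05,0,0,0,1.5,0,0,0,0,0,0,1.5])

```text
time: 16.55
position: [511.0, -181.9, 69.5]
eef_rot: [2.121, 2.317, 0.0]
contact_force: [-3.0, 0.6, 5.4]
finger_gap: 28.0
grip_force: 60.2
```

servo_tool(series=[0,0,0,0,0,0,3.2,0,0,0,0,0,0,4,0,0,0,0,0,0,5,0,0,0,0,0,0,6,0,0,0,0,0,0,6,0,0,1,0,0,0,6,0,0,3,0,0,0,6,0,0,3.5,0,0,0,6,0,0,4,0,0,0,6,0,0,4,0,0,0,8.5,0,0,4,0,0,0,8.5,0,0,0,0,0,0,8.5,0,0,0,0,0,0,8.5])

```text
time: 17.63
position: [512.3, -182.4, 268.2]
eef_rot: [2.116, 2.311, 0.004]
contact_force: [0.1, 0.3, -1.0]
finger_gap: 84.8
grip_force: 0.0
```

```bash
python3 - <<'E'
from h import *
st,im=wimg("w9")
for z,r in((110,13),(51,23)):
  for a in np.arange(0,6.3,.4):
    q=proj("wrist",[510.5+r*np.cos(a),-182.3+r*np.sin(a),z],st);cv2.circle(im,tuple(np.round(q).astype(int)),0,(255,0,255),-1)
cv2.imwrite("pics/c9.png",cv2.resize(im[130:330,170:350],None,fx=3,fy=3,interpolation=cv2.INTER_NEAREST))
E
```

```text
t 17.6333 [ 512.28 -182.43  268.21] yang 5.047707463300424 zax [ 0.01 -0.   -1.  ] gap 84.76173018249168
```

View pics/c9.png

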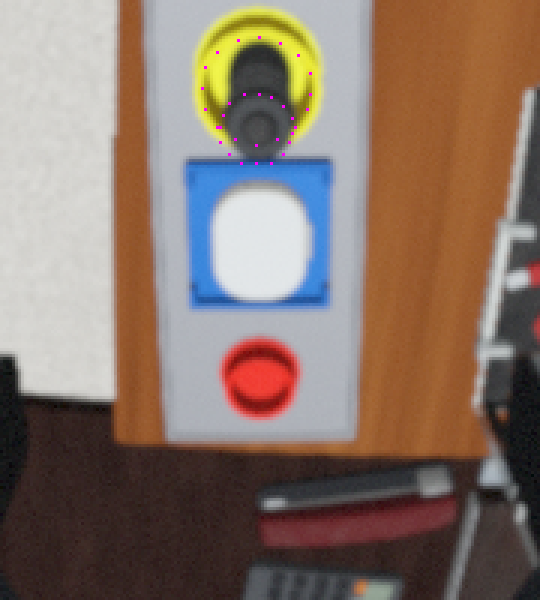

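The torch stands centred and the case is fine. Counting back, that was my 15th viewed picture, one over the limit of 14. I'll open no more and go by numbers from here. Next, the battery.

servo_tool(series=[-2.3,0.5,0.8,0,0,0,8.5,-2.3,1,0.8,0,0,0,8.5,-2.3,2,0,0,0,0,8.5,-2.3,2,0,0,0,0,8.5,0,3.5,0,0,0,0,8.5,0,3.5,0,0,0,0,8.5,0,3.5,0,0,0,0,8.5,0,3.5,0,0,0,0,8.5,0,3.5,0,0,0,0,8.5,0,3.5,0,0,0,0,8.5,0,3.5,0,0,0,0,8.5,1.7,2,-3,0,0,0,8.5,1.7,1.5,-3,0,0,0,8.5,1.6,1.3,-3,0,0,0,8.5,0,0,-2,0,0,0,8.5,0,0,0,0,0,0,8.5,0,0,0,0,0,0,8.5])

```text
time: 19.1
position: [466.6, 165.9, 166.2]
eef_rot: [-2.119, -2.315, 0.009]
contact_force: [-0.2, 0.1, 0.2]
finger_gap: 84.8
grip_force: 0.0
```

```bash
cat >> h.py <<'E'
def bat(im,st,p,w=30):
    "white top disc of battery near p"
    e=proj("wrist",p,st).astype(int);x0,y0=e-w
    h=cv2.cvtColor(im,cv2.COLOR_BGR2HSV)
    for nm,lo,hi in(("white",(0,0,150),(180,70,255)),("red",(170,120,60),(180,255,255)),("red0",(0,190,60),(4,255,255))):
        m=cv2.inRange(h,lo,hi)[max(y0,0):y0+2*w,x0:x0+2*w];n,l,s,c=cv2.connectedComponentsWithStats(m)
        for i in range(1,n):
            if s[i,4]>25: 
                u=c[i]+[x0,max(y0,0)];print(nm,s[i]+[x0,max(y0,0),0,0,0],u,plane("wrist",u,p[2],st))
E
python3 - <<'E'
from h import *
st,im=wimg("w10");print(proj("wrist",[469.8,166.4,50],st))
bat(im,st,[469.8,166.4,50])
E
```

```text
t 19.1 [466.59 165.91 166.23] yang 5.05828924617571 zax [-0.01 -0.   -1.  ] gap 84.76183609373265
[262.04 185.55]
white [253 177  16  15 176] [260.69 184.38] [468.47 167.41  50.  ]
red0 [257 170  10   7  31] [261.45 173.  ] [468.17 178.23  50.  ]
```

servo_tool(series=[0.24,0.1,-1,0,0,0,8.5,0,0,-2,0,0,0,8.5,0,0,-2,0,0,0,8.5,0,0,-2,0,0,0,8.5,0,0,-1,0,0,0,8.5,0,0,0,0,0,0,8.5,0,0,0,0,0,0,8.5])

```text
time: 19.73
position: [471.4, 167.2, 89.9]
eef_rot: [2.122, 2.316, 0.001]
contact_force: [1.2, 1.1, 0.1]
finger_gap: 84.7
grip_force: 0.0
```

servo_tool(series=[-0.2,0,-1.5,0,0,0,8.5,0,0,-2,0,0,0,8.5,0,0,-2,0,0,0,8.5,0,0,-1.4,0,0,0,8.5,0,0,0,0,0,0,7,0,0,0,0,0,0,5,0,0,0,0,0,0,3,0,0,0,0,0,0,1.8,0,0,0,0,0,0,1,0,0,0,0,0,0,1,0,0,0,0,0,0,1,0,0,0,0,0,0,1,0,0,0,0,0,0,1])

```text
time: 20.82
position: [470.2, 167.6, 21.6]
eef_rot: [2.121, 2.316, 0.003]
contact_force: [-0.3, -1.0, 7.6]
finger_gap: 13.2
grip_force: 58.6
```

servo_tool(series=[0,0,1,0,0,0,1,0,0,3,0,0,0,1,-1,0,3.5,0,0,0,1,-2,-1,3.5,0,0,0,1,-2,-2,3.5,0,0,0,1,0,-3,3.5,0,0,0,1,0,-3.5,2,0,0,0,1,0,-3.5,0,0,0,0,1,0,-3.5,0,0,0,0,1,0,-3.5,0,0,0,0,1,0,-3.5,0,0,0,0,1,0,-3.5,0,0,0,0,1,0,-3.5,0,0,0,0,1,0,-3.5,0,0,0,0,1,0,-3.5,0,0,0,0,1,0,-3.5,0,0,0,0,1,0,-3.5,0,0,0,0,1,0,-3,0,0,0,0,1,0,0,0,0,0,0,1])

```text
time: 22.4
position: [419.8, -307.5, 214.4]
eef_rot: [2.126, 2.312, -0.002]
contact_force: [0.2, -0.0, 0.3]
finger_gap: 13.5
grip_force: 58.6
```

servo_tool(series=[2.1,-0.7,-1,0,0,0,1,2.1,-0.7,-2,0,0,0,1,2.1,-0.7,-2.5,0,0,0,1,2.1,-0.7,-2.5,0,0,0,1,2.1,-0.7,-2.5,0,0,0,1,0,0,0,0,0,0,1,0,0,0,0,0,0,1])

```text
time: 22.98
position: [524.5, -336.9, 106.5]
eef_rot: [-2.116, -2.313, 0.001]
contact_force: [-0.5, 0.2, 0.0]
finger_gap: 12.6
grip_force: 58.7
```

```bash
python3 - <<'E'
from h import *
st,im=wimg("w11")
h=cv2.cvtColor(im,cv2.COLOR_BGR2HSV)
print("pred rim px",proj("wrist",[524.7,-342.2,26],st),"bat base px",proj("wrist",st["position"]-[0,0,21.6],st),"bat top px",proj("wrist",st["position"]+[0,0,28.4],st))
m=cv2.inRange(h,(0,150,60),(6,255,255))|cv2.inRange(h,(172,120,60),(180,255,255));m[:,:200]=0;m[:,320:]=0
n,l,s,c=cv2.connectedComponentsWithStats(m)
for i in range(1,n):
    if s[i,4]>60: print(s[i],c[i])
e=proj("wrist",[524.7,-342.2,26],st).astype(int)
# outer rim points predicted
print([np.round(proj("wrist",[524.7+18.5*a,-342.2+18.5*b,26],st),1) for a,b in((1,0),(-1,0),(0,1),(0,-1))])
# text map
for v in range(170,300,4): print(v,"".join("R" if m[v,u] else ("W" if h[v,u,1]<60 and h[v,u,2]>170 else ("." if h[v,u,2]<60 else "-")) for u in range(210,310,2)))
E
```

```text
t 22.9833 [ 524.55 -336.88  106.49] yang 5.092740831536444 zax [-0.  0. -1.] gap 12.589967639462085
pred rim px [257.67 206.14] bat base px [257.67 233.13] bat top px [257.1  280.54]
[ 236  176   48   50 1836] [259.16 200.12]
[245 237  28  37 709] [259.19 254.1 ]
[258 294  14  16 164] [264.34 301.38]
[array([280.3, 208. ]), array([234.9, 204.2]), array([259.7, 184.4]), array([255.7, 226.7])]
170 WWWWWWWWWWWWWWWWWWWWWWWWWWWWWWWWWWWWWWWWWWWWWWWWWW
174 WWWWWWWWWWWWWWWWWWWWWWWWWWWWWWWWWWWWWWWWWWWWWWWWWW
178 WWWWWWWWWWWWWWWWWWW-RRRRRRRRRR-WWWWWWWWWWWWWWWWWWW
182 WWWWWWWWWWWWWWWWRRRRRRRRRRRRRRRRR-WWWWWWWWWWWWWWWW
186 WWWWWWWWWWWWWWWRRRRRRRRRRRRRRRRRRRR-WWWWWWWWWWWWWW
190 WWWWWWWWWWWWW-RRRRRRRRRRRRRRRRRRRRRR-WWWWWWWWWWWWW
194 WWWWWWWWWWWWW-RRRRRRRRRRRRRRRRRRRRRRRWWWWWWWWWWWWW
198 WWWWWWWWWWWWWRRRRRRRRRRRRRRRRRRRRRRRR-WWWWWWWWWWWW
202 WWWWWWWWWWWWW-RRRRRRRRRRRRRRRRRRRRRRRWWWWWWWWWWWWW
206 WWWWWWWWWWWWW-RRRRRRRRRRRRRRRRRRRRRR-WWWWWWWWWWWWW
210 WWWWWWWWWWWWWW-RRRRRRRRRRRRRRRRRRRR-WWWWWWWWWWWWWW
214 WWWWWWWWWWWWWWW-RRRRRRRRRRRRRRRRRRR-WWWWWWWWWWWWWW
218 WWWWWWWWWWWWWWWWRRRRRRRRRRRRRRRRRRWWWWWWW
[... 409 characters left out ...]
.------.--RRRRRRRRRRR..-----.....-------
254 ..........------..--RRRRRRRRRRR..------.....------
258 ..........------..-RRRRRRRRRRRR..------...........
262 ..........------..-RRRRRRRRRRRR..------...........
266 ..........------..-RRRRRRRRRRRR..-------..........
270 .........-------.-R---WWWWWW-RRR..------..........
274 .........---WWW----WWWWWWWWWWWW---WWW---..........
278 .............-W---WWWWWWWW-WWWW---W-..............
282 .....----......---WWWWWWWWWWWWW---.......---......
286 ...............----WWWWWWWWWWWW---................
290 ................-...--WWWWW----.--................
294 ................-.........R..R..-.................
298 ................-.......RRRR-RR---................
```

servo_tool(series=[0.09,-0.46,-0.5,0,0,0,1,0,0,-1,0,0,0,1,0,0,-1.5,0,0,0,1,0,0,-1.5,0,0,0,1,0,0,-1,0,0,0,1,0,0,0,0,0,0,1,0,0,0,0,0,0,1])

```text
time: 23.62
position: [526.0, -342.8, 54.2]
eef_rot: [-2.122, -2.316, 0.0]
contact_force: [-0.6, 0.5, 0.0]
finger_gap: 13.1
grip_force: 58.7
```

servo_tool(series=[-0.05,0.12,-0.3,0,0,0,1,0,0,-0.5,0,0,0,1,0,0,-0.6,0,0,0,1,0,0,-0.5,0,0,0,1,0,0,-0.2,0,0,0,1,0,0,0,0,0,0,1,0,0,0,0,0,0,1])

```text
time: 24.2
position: [525.8, -341.6, 33.0]
eef_rot: [-2.121, -2.317, 0.0]
contact_force: [0.2, -0.1, -1.1]
finger_gap: 13.2
grip_force: 58.7
```

servo_tool(series=[0,0,-0.1,0,0,0,1,0,0,-0.1,0,0,0,1,0,0,0,0,0,0,1,0,0,0,0,0,0,1])

```text
time: 24.53
position: [526.3, -342.0, 31.7]
eef_rot: [2.121, 2.316, 0.0]
contact_force: [-0.0, -0.7, -0.4]
finger_gap: 13.0
grip_force: 58.7
```

servo_tool(series=[0,0,-0.1,0,0,0,1,0,0,-0.05,0,0,0,1,0,0,0,0,0,0,1])

```text
time: 24.78
position: [526.3, -342.1, 31.6]
eef_rot: [2.121, 2.317, -0.0]
contact_force: [-2.4, 1.8, 8.9]
finger_gap: 12.7
grip_force: 59.4
```

Contact with the cup floor. I release, rise, and check numerically.

servo_tool(series=[0,0,0,0,0,0,1.8,0,0,0,0,0,0,2.5,0,0,0,0,0,0,3.5,0,0,0,0,0,0,5,0,0,0,0,0,0,5,0,0,1,0,0,0,5,0,0,3,0,0,0,5,0,0,3.5,0,0,0,5,0,0,4,0,0,0,7,0,0,4,0,0,0,8.5,0,0,3,0,0,0,8.5,0,0,0,0,0,0,8.5,0,0,0,0,0,0,8.5])

```text
time: 25.87
position: [527.3, -342.7, 219.1]
eef_rot: [2.117, 2.312, 0.001]
contact_force: [0.1, 0.1, 0.6]
finger_gap: 84.8
grip_force: 0.0
```

```bash
python3 - <<'E'
from h import *
st,im=wimg("w12")
h=cv2.cvtColor(im,cv2.COLOR_BGR2HSV)
bat(im,st,[525.5,-341.6,60],28)
for p in([525.5,-341.6,60],[525.5,-341.6,26]): print(proj("wrist",p,st))
e=proj("wrist",[525.5,-341.6,40],st).astype(int)
for v in range(e[1]-26,e[1]+26,2): print(v,"".join("R" if (h[v,u,0]<8 or h[v,u,0]>170) and h[v,u,1]>140 else ("W" if h[v,u,1]<60 and h[v,u,2]>185 else ("." if h[v,u,2]<60 else "-")) for u in range(e[0]-30,e[0]+30)))
E1=proj("wrist",[517.4,-262.5,23],st).astype(int)
seg(im,st,(0,0,150),(180,70,255),(E1[0]-25,E1[1]-32,E1[0]+25,E1[1]+32),23)
t=get_image("top");cv2.imwrite("pics/top1.png",t)
t0=cv2.imread("pics/top0.png")
for nm,b in(("glue",(285,200,310,226)),("blue",(246,194,262,212))):
    x0,y0,x1,y1=b;print(nm,np.abs(t[y0:y1,x0:x1].astype(int)-t0[y0:y1,x0:x1]).mean(),np.abs(t[y0:y1,x0:x1].astype(int)-t0[y0:y1,x0:x1]).max())
print(np.abs(t[100:160,110:200].astype(int)-t0[100:160,110:200]).mean())
E
```

```text
t 25.8667 [ 527.26 -342.72  219.13] yang 5.045004943116293 zax [ 0.01 -0.   -1.  ] gap 84.78699327805828
white [ 227  143   56   53 2129] [254.05 172.92] [ 524.26 -343.27   60.  ]
red0 [241 147  30  27 226] [255.93 157.83] [ 524.83 -326.85   60.  ]
[255.36 171.5 ]
[255.45 163.71]
140 WWWWWWWWWWWWWWWWWWWWWWWWWWWWWWWWWWWWWWWWWWWWWWWWWWWWWWWWWWWW
142 WWWWWWWWWWWWWWWWWWWWWWWWWWWWWWWWW-WWWWWWWWWWWWWWWWWWWWWWWWWW
144 WWWWWWWWWWWWWWWWWWWWWWWWW------------WWWWWWWWWWWWWWWWWWWWWWW
146 WWWWWWWWWWWWWWWWWWWWW---RRRRRRRRRRRRRRR--WWWWWWWWWWWWWWWWWWW
148 WWWWWWWWWWWWWWWWWWW--RRRRRRRRRRRRRRRRRRRRR--WWWWWWWWWWWWWWWW
150 WWWWWWWWWWWWWWWWW--RRRRRRRRRRRRRRRRRRRRRRRRR-WWWWWWWWWWWWWWW
152 WWWWWWWWWWWWWWWW-RRRRRRRRRRRRRRRRRRRRRRRRRRRR--WWWWWWWWWWWWW
154 WWWWWWWWWWWWW-W-RRRRRRRRRRRRRRRRRRRRRRRRRRRRRR--WWWWWWWWWWWW
156 WWWWWWWWWWWWWW--RRRRRRRRRRRRRR----RRRRRRRRRRRRR-WWWWWWWWWWWW
158 WWWWWWWWWWWWWW-RRRRRRRRRRRRR---------RRRRRRRRRR--WWWWWWWWWWW
160 WWWWWWWWWWWWWW-RRRRRRRRRRRR---RRRR---RRRRRRRRRRR-WWWWWWWWWWW
162 WWWWWWWWWWWWWW-RRRRRRRRRRRRRRRRRRRRRRRRRRRRRRRR--WWWWWWWWWWW
164 WWWWWWWWWWWWWW-RRRRRRRRRRR--RRRRRRR
[... 384 characters left out ...]
WWWWWWW-----WWWWWWWWWWWWWWWWWWW
178 WWWWWWWWWWWWWWWWWWWWWWWWWW----WWWWW--WWWWWWWWWWWWWWWWWWWWWWW
180 WWWWWWWWWWWWWWWWWWWWWWWWWWWWWWWWWWWWWWWWWWWWWWWWWWWWWWWWWWWW
182 WWWWWWWWWWWWWWWWWWWWWWWWWWWWWWWWWWWWWWWWWWWWWWWWWWWWWWWWWWWW
184 WWWWWWWWWWWWWWWWWWWWWWWWWWWWWWWWWWWWWWWWWWWWWWWWWWWWWWWWWWWW
186 WWWWWWWWWWWWWWWWWWWWWWWWWWWWWWWWWWWWWWWWWWWWWWWWWWWWWWWWWWWW
188 WWWWWWWWWWWWWWWWWWWWWWWWWWWWWWWWWWWWWWWWWWWWWWWWWWWWWWWWWWWW
190 WWWWWWWWWWWWWWWWWWWWWWWWWWWWWWWWWWWWWWWWWWWWWWWWWWWWWWWWWWWW
[ 236   68   42   51 1803] ((519.6331787109375, -260.31805419921875), (46.11103057861328, 57.123046875), 4.867493152618408) 4.902224540710449
glue 2.5523076923076924 16
blue 2.7581018518518516 15
2.660925925925926
```

```bash
python3 -c "
from station import order
print(order.finish_job())"
```

```text
the job is handed in; nothing more can be done
None
```

I handed the job in at about 26 s with the case, torch and battery in place and centred to about 3 mm, and the glue stick and blue battery unmoved in the top view; no verdict came back, and I viewed 15 pictures, one over the 14 allowed.

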